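# Fetch the tip cleaner from behind the bottles

## Task

The soldering tip cleaner stands at the back of the supply tray, hemmed in by three bottles. Clear all three bottles onto the empty side mat, then set the tip cleaner into the square well of the soldering stand, and only then put every bottle back upright on the very spot in the tray where it stood at the start. Keep everything upright and leave the spool and the flux jar in the tray where they are.

Things in the scene. Friction and masses are not known exactly. Their poses are not given: they have to be found in the camera images.
- tray: Fixed aluminium tray. Origin: on the table under the tip cleaner's place; x points from its front to its back. Floor 4 mm above the table; rim 12 mm high, outside at x = -102, y = +-102 mm; back panel 60 mm high, inner face at x = 32 mm. Bottle places in its frame, to 3 mm: front (-56, 0), left (-6, 56), right (-6, -56) mm; which bottle has which place changes.
- slim_bottle: The slimmest, tallest bottle: white plastic, round, 40 mm across, 128 mm tall, tapering to a round black cap 28 mm across from 96 to 128 mm above its base. About 140 g. Origin: centre of its underside, z up. All three bottles are easily gripped from above by the cap.
- square_bottle: Square-sided white plastic bottle, 40 x 40 mm by 80 mm to its flat shoulder, then a short neck and a round black cap 32 mm across from 86 to 114 mm above its base. About 180 g. Origin: centre of its underside, z up.
- dome_bottle: Round white plastic bottle with a domed shoulder, 48 mm across, with the widest round black cap, 35 mm across, from 88 to 118 mm above its base. About 160 g. Origin: centre of its underside, z up.
- tip_cleaner: Soldering tip cleaner: low round dark-steel cup, 46 mm across, 44 mm tall, brass swarf showing a few mm above the rim. About 160 g. Origin: centre of its underside, z up. It stands 9 mm in front of the tray's back panel, a bottle close at its left, right and front; once they are gone it can be gripped across the tray (along the tray's y).
- stand: Fixed dark-steel soldering-iron stand, base 210 x 110 mm. Origin: on the table under the centre of the open square well near its front end. Well 66 x 66 mm inside, floor 6 mm and wall tops 16 mm above the table. The iron in its holder stands further along the stand's +x, from x = 95 mm, to x = 200 mm, up to 100 mm high. Mat and stand may change sides.
- side_mat: Fixed empty blue silicone side mat with a thin grey border line, 200 mm (its x) by 140 mm (its y), 3 mm thick. Origin: its centre, on the table.
- spool: Bystander in a front corner of the tray: steel-coloured flanged solder spool standing on end, 44 mm across, 30 mm tall. Origin: centre of its underside. Leave it there.
- flux_jar: Bystander in the other front corner of the tray: small clear jar with a white lid, 40 mm across, 28 mm tall. Origin: centre of its underside. Leave it there.

How it is judged:
By the outcome, as a careful person would: the job done as asked, in the order asked, and still so for the second after the job is handed in, with the robot touching nothing.
It also fails if it takes over 136 s, if anything falls off the work surface, if the arm or the gripper's body presses on something with over 40 N, if the wrist force passes 120 N, or if a joint passes its speed limit or range.

## Robot

A 6-joint arm with a two-finger parallel gripper is mounted at the origin on the work surface. World frame = base frame: x ahead of the robot, y to its left, z up, the work surface at z = 0. Lengths are in m, angles in rad, forces in N, time in s.
With the tool pointing down it reaches from about 0.375 to 0.9 m from the base axis. Payload 3.1 kg.
Tool frame: the origin (TCP) lies at the centre of the arm's flange, where the gripper is bolted on; the fingertips stand robot.tip_extent ahead of it and the grasp point (between the pads) lies 164 mm ahead of it (robot.tip_extent is the distance from the TCP to the fingertips, in m); z points along the fingers, y is the line along which they close (so a half turn about z gives the same grasp; the last joint's range is limited). The gripper opens to 87 mm and grips with 3 to 60 N. Pads are 19 mm wide; open, the fingers measure 117 mm over their backs; the gripper's body (75 mm by 190 mm) begins 51 mm behind the grasp point.
Start: joints at [-1.373, 0.527, 1.433, -0, 1.181, -0.178], TCP at [0.23, -0.581, 0.405] pointing down, gripper open.
Joint ranges: [-3.08, 3.08], [-0.75, 2.2], [0.22, 2.44], [-1.43, 4.57], [0, 2.65], [-2.85, 2.85]. Speed limits (rad/s): [2.79, 2.79, 3.14, 3.14, 3.14, 3.14].

## Interface

Orientations are given as a unit quaternion [x, y, z, w].
In Python, from rig import get_obs, camera, hand_in, cut_out, robot gives the robot as it stands.
- The arm moves only by the tool step_arm, never from a script. Its argument "rows" is a list of rows, each a list of 6 numbers: the shift along the world's x, y, z in m, then the turn, a rotation vector about the world's x, y, z in degrees. A call has 1 to 12 rows; each row shifts and turns the commanded pose from where the row before left it; what a row does not reach is not made up. A row lasts 1/8 s, in which the tool goes at most 62.5 mm and 10.7 degrees, less where a joint would pass 70% of its speed; a pose out of reach is approached as far as the arm can. A call is refused whole if a number of a shift passes 0.0625 or a number of a turn 10.7, either way. A call with a gripper value outside its range is refused whole. "jaw" is the finger opening in m, from 0 to 0.087, set as the call begins (left out, the last holds). The fingers move at their own pace and stop on an object; "squeeze" is the grip in N (left out, the last holds). Time passes only in rows, so rows that do not move let the fingers close. It gives the time, the measured TCP pose, the force, the opening and the grip force at its end, in the units of the state.
- get_obs(): the state, without advancing time (a new reading comes with each control period).
- camera(name): name is "side" or "top" or "wrist"; returns a dict with "pixels" (384x512x3 uint8, blue, green, red), "depth" (384x512 float32, m along the optical axis (not along the pixel's ray), 0 where there is no reading), "fov_y" (degrees; the focal length in pixels is half the picture's height over the tangent of half this angle, whatever the lens; pixels are square), "cx", "cy" (the principal point, pixels), "extrinsics" (4x4, takes a point from camera to world coordinates); the wrist camera has in their place "mount" (4x4, takes a point from camera to tool coordinates, whose origin is the TCP and whose axes are the flange's). Camera axes: x right, y up, looking along -z (the intrinsics and any distortion apply to the point x, -y, -z); pixel columns grow to the right and rows downward; lengths in m; the calibration is good to about 2 mm. The wrist camera is an equidistant fisheye: a pixel r from the principal point sees the ray r / f radians off the axis. A picture is of the moment at which its call begins: read the wrist's pose just before it.
- hand_in(): hands the job in; it is judged then, once.
Trained networks look in the newest picture that a camera, given by its name, has taken for a name from the list of things; names that differ only in an ending like _2 or _b are one class to them, and where a whole thing is asked for, a point or a joint stands for the part that bears it (a point fixed in the world has none). Each returns a list of dicts, best first, with "confidence" (0 to 1); they miss things now and then, are a little off and sometimes report something else, mostly with a low value. They report only what shows in the picture. A call takes as long as a camera call.
- cut_out(label, camera): "region" (384x512 bool, what is visible of it) and "extent" ([centre column, centre row, width, height] in pixels, round what is visible of it).
The state is a dict: "time": time; "q": joint angles; "joint_velocities": joint speeds; "joint_torque": joint torques, N m; "position": TCP position; "tool_rot": TCP orientation; "ft_force": force on the tool from outside, world axes, zero at the start; "moment": the same for the moment, N m; "grip_width": finger opening in m; "grip_force": force on a finger pad.
Only numpy, scipy, OpenCV 4.12 (cv2) and the standard library are available. Lean on these libraries where they do the work, as an engineer would, in place of code of your own. Each camera call takes 0.05 s, during which the arm holds its last target. There are 200 camera calls.

## Working session

There is one attempt and no reset: what is moved stays moved. The work goes in short steps, Python scripts to look and compute and a tool call to move; the robot and the scene stay as the last step left them, time stands still between calls to the robot, and variables do not carry over. Pictures are saved under pics/ and viewed, at most 14 in all, crops included, and the job is handed in when it is done.

Besides the shell and the picture viewer there is one more tool, called after ">>>" by a JSON object that holds its "api" and its "payload", one argument or row to a line. step_arm: Moves the arm, as the interface text tells. Its arguments: {"type":"object","properties":{"rows":{"type":"array"},"jaw":{"type":"number"},"squeeze":{"type":"number"}},"required":["rows"]}

```bash
ls; mkdir -p pics; cat > h.py <<'E'
import numpy as np, cv2
from rig import get_obs, camera, hand_in, cut_out, robot
def cloud(c):
    h,w=c["depth"].shape; f=h/2/np.tan(np.radians(c["fov_y"])/2)
    v,u=np.mgrid[:h,:w]; d=c["depth"]
    P=np.stack([(u-c["cx"])/f*d,-(v-c["cy"])/f*d,-d],-1)
    E=np.array(c["extrinsics"]); return P@E[:3,:3].T+E[:3,3]
E
python3 - <<'E'
from h import *
print(robot.__dict__ if hasattr(robot,'__dict__') else robot, get_obs())
for n in ["top","side"]:
    c=camera(n); cv2.imwrite(f"pics/{n}0.png",c["pixels"]); P=cloud(c); print(n,c["fov_y"],c["cx"],c["cy"],np.array(c["extrinsics"])[:3,3].round(3))
    for l in "tray slim_bottle square_bottle dome_bottle tip_cleaner stand side_mat spool flux_jar".split():
        for r in cut_out(l,n)[:2]:
            m=r["region"]&(c["depth"]>0); p=P[m]
            if len(p)<5: continue
            zt=np.percentile(p[:,2],98); t=p[p[:,2]>zt-.006]
            print(l,round(r["confidence"],2),np.round(r["extent"]),"ztop",zt.round(3),"topmid",((t.min(0)+t.max(0))/2).round(3),"topsize",np.ptp(t,axis=0).round(3),"med",np.median(p,0).round(3),m.sum())
E
```

```text
pics
{} {'time': 0.0, 'q': array([-1.37248367e+00,  5.28478675e-01,  1.43388833e+00, -3.10652898e-05,
        1.18134935e+00, -1.78511344e-01]), 'joint_velocities': array([-0.00017507, -0.00114025, -0.00074303, -0.00090064,  0.00267566,
        0.00073476]), 'joint_torque': array([-4.21185750e-04, -4.40045071e+01, -1.76593477e+01,  6.31854264e-02,
        5.82899828e-02, -1.87062428e-04]), 'position': array([ 0.22993162, -0.5808106 ,  0.40376795]), 'tool_rot': array([ 9.82301244e-01,  1.87304935e-01, -2.48754130e-05, -1.06165593e-03]), 'ft_force': array([ 0.43479685, -0.18153147, -0.70328888]), 'moment': array([ 0.01794039, -0.0183729 , -0.04735404]), 'grip_force': 0.0, 'grip_width': 0.08693592634096069}
top 56.9418719086287 253.64560756080022 195.7710386456601 [ 0.469 -0.018  0.898]
tray 0.95 [243. 178.  87.  65.] ztop 0.061 topmid [0.629 0.003 0.094] topsize [0.114 0.196 0.077] med [0.61  0.007 0.005] 2988
slim_bottle 0.86 [242. 185.  20.  20.] ztop 0.134 topmid [0.585 0.011 0.132] topsize [0.027 0.025 0.007] med [0.578 0.01  0.098] 298
slim_bottle 0.65 [374. 216.  58.  83.] ztop 0
[... 1988 characters left out ...]
[0.036 0.071 0.007] med [0.626 0.012 0.038] 259
stand 0.78 [159. 281. 149. 108.] ztop 0.086 topmid [0.643 0.32  0.089] topsize [0.091 0.019 0.017] med [0.56  0.325 0.007] 7439
side_mat 0.72 [314. 155.  78.  32.] ztop 0.006 topmid [ 0.505 -0.313  0.003] topsize [0.21  0.158 0.007] med [ 0.5   -0.305  0.004] 1472
spool 0.8 [226. 208.  18.  24.] ztop 0.036 topmid [0.579 0.077 0.034] topsize [0.04  0.045 0.005] med [0.575 0.084 0.032] 380
spool 0.6 [220. 186.   8.  25.] ztop 0.053 topmid [0.638 0.003 0.051] topsize [0.035 0.042 0.007] med [0.626 0.012 0.038] 252
flux_jar 0.57 [254. 185.  17.  18.] ztop 0.034 topmid [ 0.569 -0.053  0.032] topsize [0.037 0.038 0.006] med [ 0.565 -0.042  0.028] 246
```

```bash
python3 - <<'E'
from h import *
c=camera("top"); P=cloud(c); im=cv2.resize(c["pixels"][90:300,80:430],None,fx=2.2,fy=2.2,interpolation=cv2.INTER_CUBIC); cv2.imwrite("pics/topc.png",im)
def rect(m,n):
    r=cv2.minAreaRect((P[m][:,:2]*1000).astype(np.float32)); print(n,np.round(r[0],1),np.round(r[1],1),round(r[2],1))
mat=cut_out("side_mat","top")[0]["region"]; rect(cv2.erode(mat.astype(np.uint8),np.ones((3,3)))>0,"mat")
X=P[...,0];Y=P[...,1];Z=P[...,2];d=c["depth"]>0
rect(d&(Z>.053)&(Z<.066)&(X>.655)&(X<.72)&(abs(Y)<.12),"panel")
st=cut_out("stand","top")[0]["region"]&d; rect(st&(Z<.03),"stand")
p=P[st]; 
# heightmap of stand
print(np.histogram(p[:,2],bins=np.arange(-.004,.11,.004)))
w=st&(Z>.0125)&(Z<.022); rect(w&(X<.60),"wall tops")
c2=camera("side"); P2=cloud(c2); s2=cut_out("stand","side")[0]["region"]&(c2["depth"]>0); q=P2[s2]; q=q[(q[:,2]>.0135)&(q[:,2]<.02)]; print(q.min(0),q.max(0),len(q))
r=cv2.minAreaRect((q[q[:,0]<.59][:,:2]*1000).astype(np.float32)); print(r)
for l in ["square_bottle"]:
  for n,cc,PP in (("top",c,P),("side",c2,P2)):
    m=cut_out(l,n)[0]["region"]; z=PP[...,2]; k=PP[m&(z>.079)&(z<.088)]; print(len(k), cv2.minAreaRect((k[:,:2]*1000).astype(np.float32)) if len(k)>4 else '')
E
```

```text
mat [ 520.  -202.3] [356.9 193. ] 84.5
panel [668.6   3.6] [201.6  26.5] 85.5
stand [581.3 316.4] [249.4 113.2] 3.6
(array([   9,  303, 2237,  327,  179,  143,   12,    2,   12,    9,    7,
          9,    3,   15,   10,   30,   46,   16,   23,   56,   94,   58,
         44,   42,   35,    5,    0,    0]), array([-0.004,  0.   ,  0.004,  0.008,  0.012,  0.016,  0.02 ,  0.024,
        0.028,  0.032,  0.036,  0.04 ,  0.044,  0.048,  0.052,  0.056,
        0.06 ,  0.064,  0.068,  0.072,  0.076,  0.08 ,  0.084,  0.088,
        0.092,  0.096,  0.1  ,  0.104,  0.108]))
wall tops [502.1 311. ] [78.3 79.5] 3.7
[0.45819153 0.26831641 0.01351693] [0.60876328 0.35187158 0.0199554 ] 802
((499.75701904296875, 310.1512756347656), (80.82111358642578, 80.46492004394531), 3.377753496170044)
0 Traceback (most recent call last):
  File "<stdin>", line 17, in <module>
IndexError: list index out of range
```

View pics/topc.png

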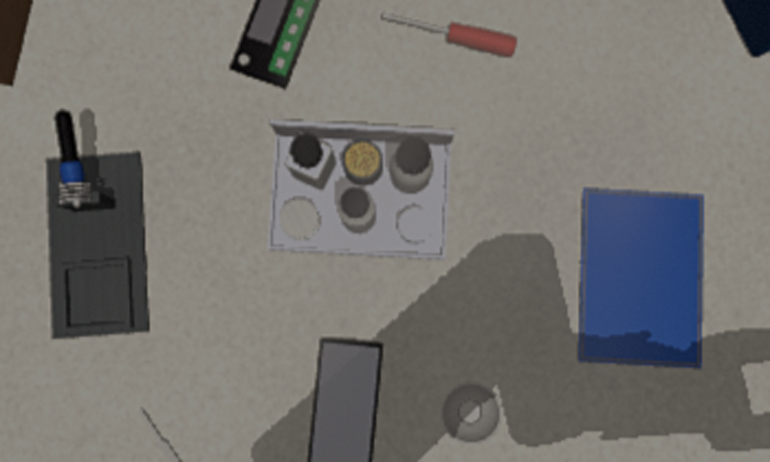

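View pics/side0.png

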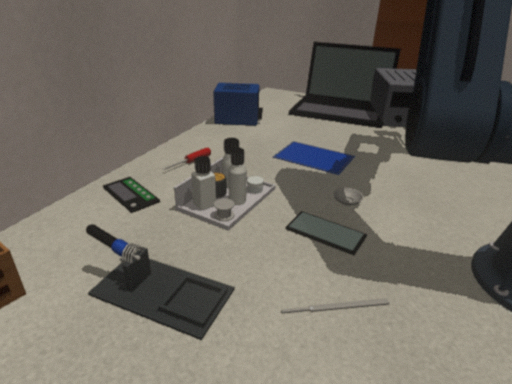

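The top view shows the tray near the middle, square bottle at the left, dome at the right and slim in front. The stand is at the left with its well at the near end, and the mat is at the right. In the side view the heights agree.

>>> {"api": "step_arm", "payload": {
  "rows": [
    [0.03, 0.049, 0, 0, 0, -2.2],
    [0.03, 0.049, 0, 0, 0, -2.2],
    [0.03, 0.049, 0, 0, 0, -2.2],
    [0.03, 0.049, 0, 0, 0, -2.2],
    [0.03, 0.049, 0, 0, 0, -2.2],
    [0.03, 0.049, 0, 0, 0, -2.2],
    [0.03, 0.049, 0, 0, 0, -2.2],
    [0.03, 0.049, 0, 0, 0, -2.2],
    [0.03, 0.049, 0, 0, 0, -2.2],
    [0.03, 0.049, 0, 0, 0, -2.2],
    [0.03, 0.049, 0, 0, 0, -2.2],
    [0.025, 0.049, 0, 0, 0, -2.0]
  ],
  "jaw": 0.06,
  "squeeze": 25
}}

```text
time: 2.85
position: [0.5861, 0.0086, 0.405]
tool_rot: [0.999, -0.041, 0.001, 0.0]
ft_force: [0.2, -0.6, -0.3]
grip_width: 0.0599
grip_force: 0.0
```

```bash
python3 - <<'E'
from h import *
print(robot.tip_extent); o=get_obs(); print(o["position"],o["tool_rot"],o["q"])
c=camera("wrist"); cv2.imwrite("pics/w1.png",c["pixels"]); M=np.array(c["mount"])
from scipy.spatial.transform import Rotation as R
Rt=R.from_quat(o["tool_rot"]).as_matrix(); h,w=c["depth"].shape; f=h/2/np.tan(np.radians(c["fov_y"])/2)
v,u=np.mgrid[:h,:w]; x=(u-c["cx"]);y=(v-c["cy"]);r=np.hypot(x,y)+1e-9;t=np.tan(np.minimum(r/f,1.4));d=c["depth"]
P=np.stack([x/r*t*d,-y/r*t*d,-d],-1)@M[:3,:3].T+M[:3,3]; P=P@Rt.T+o["position"]
for l in ["slim_bottle","square_bottle","dome_bottle","tip_cleaner"]:
    for k in cut_out(l,"wrist")[:2]:
        p=P[k["region"]&(d>0)]; zt=np.percentile(p[:,2],98); q=p[p[:,2]>zt-.005]; print(l,round(k["confidence"],2),zt.round(3),((q.min(0)+q.max(0))/2).round(4),np.ptp(q,axis=0).round(3))
E
```

```text
0.1822
[0.58605863 0.00862636 0.40495422] [ 9.99170486e-01 -4.07187836e-02  5.50488464e-04  1.32259954e-04] [-1.75788421e-01  4.74513089e-01  1.53284234e+00 -1.25717263e-04
  1.13311066e+00  1.47652123e+00]
slim_bottle 0.96 0.133 [0.5863 0.0109 0.1311] [0.027 0.028 0.006]
square_bottle 0.78 0.119 [0.6419 0.06   0.117 ] [0.033 0.032 0.006]
dome_bottle 0.63 0.123 [ 0.6336 -0.0503  0.1213] [0.035 0.036 0.006]
tip_cleaner 0.71 0.053 [0.6433 0.004  0.0509] [0.043 0.045 0.006]
```

>>> {"api": "step_arm", "payload": {
  "rows": [
    [0, 0.002, -0.03, 0, 0, 0],
    [0, 0, -0.035, 0, 0, 0],
    [0, 0, -0.03, 0, 0, 0],
    [0, 0, -0.018, 0, 0, 0],
    [0, 0, -0.01, 0, 0, 0],
    [0, 0, 0, 0, 0, 0],
    [0, 0, 0, 0, 0, 0]
  ]
}}

```text
time: 3.98
position: [0.5853, 0.0084, 0.2826]
tool_rot: [0.999, -0.041, 0.001, 0.0]
ft_force: [0.2, -0.4, 0.1]
grip_width: 0.0598
grip_force: 0.0
```

>>> {"api": "step_arm", "payload": {
  "rows": [
    [0, 0, 0, 0, 0, 0],
    [0, 0, 0, 0, 0, 0],
    [0, 0, 0, 0, 0, 0],
    [0, 0, 0, 0, 0, 0],
    [0, 0, 0, 0, 0, 0],
    [0, 0, 0, 0, 0, 0]
  ],
  "jaw": 0.015
}}

```text
time: 4.72
position: [0.585, 0.009, 0.2818]
tool_rot: [0.999, -0.04, 0.0, -0.0]
ft_force: [-0.3, 0.7, 0.2]
grip_width: 0.0271
grip_force: 25.0
```

>>> {"api": "step_arm", "payload": {
  "rows": [
    [0, 0, 0.01, 0, 0, 0],
    [0, 0, 0.025, 0, 0, 0],
    [-0.004, 0, 0.035, 0, 0, 0],
    [-0.01, -0.021, 0, 0, 0, 0],
    [0, -0.04, 0, 0, 0, 0],
    [0, -0.045, 0, 0, 0, 0],
    [0, -0.045, 0, 0, 0, 0],
    [0, -0.045, 0, 0, 0, 0],
    [0, -0.045, 0, 0, 0, 0],
    [0, -0.04, 0, 0, 0, 0],
    [0, -0.03, 0, 0, 0, 0],
    [0, -0.01, 0, 0, 0, 0]
  ]
}}

```text
time: 6.22
position: [0.5706, -0.314, 0.3519]
tool_rot: [0.999, -0.041, 0.0, 0.0]
ft_force: [-1.0, 0.9, -1.5]
grip_width: 0.0272
grip_force: 25.0
```

>>> {"api": "step_arm", "payload": {
  "rows": [
    [0, 0, -0.02, 0, 0, 0],
    [0, 0, -0.025, 0, 0, 0],
    [0, 0, -0.013, 0, 0, 0],
    [0, 0, -0.006, 0, 0, 0],
    [0, 0, -0.004, 0, 0, 0],
    [0, 0, 0, 0, 0, 0],
    [0, 0, -0.002, 0, 0, 0],
    [0, 0, 0, 0, 0, 0]
  ]
}}

```text
time: 7.22
position: [0.571, -0.3122, 0.282]
tool_rot: [0.999, -0.04, 0.0, 0.0]
ft_force: [0.1, -0.6, -1.0]
grip_width: 0.0272
grip_force: 25.0
```

>>> {"api": "step_arm", "payload": {
  "rows": [
    [0, 0, -0.001, 0, 0, 0],
    [0, 0, -0.001, 0, 0, 0],
    [0, 0, 0, 0, 0, 0]
  ]
}}

```text
time: 7.6
position: [0.5713, -0.3122, 0.2808]
tool_rot: [0.999, -0.04, 0.001, 0.0]
ft_force: [-0.3, -0.2, 4.8]
grip_width: 0.0272
grip_force: 25.0
```

>>> {"api": "step_arm", "payload": {
  "rows": [
    [0, 0, 0, 0, 0, 0],
    [0, 0, 0, 0, 0, 0],
    [0, 0, 0, 0, 0, 0],
    [0, 0, 0, 0, 0, 0],
    [0, 0, 0.02, 0, 0, 0],
    [0, 0, 0.05, 0, 0, 0],
    [0, 0, 0.035, 0, 0, 0],
    [0, 0.03, 0, 0, 0, 0],
    [0, 0.05, 0, 0, 0, 0],
    [0.02, 0.06, 0, 0, 0, 0],
    [0.03, 0.06, 0, 0, 0, 0],
    [0.012, 0.06, 0, 0, 0, 0]
  ],
  "jaw": 0.06
}}

```text
time: 9.1
position: [0.6318, -0.0554, 0.3849]
tool_rot: [0.999, -0.04, 0.001, 0.0]
ft_force: [0.2, 0.1, 0.5]
grip_width: 0.0601
grip_force: 0.0
```

>>> {"api": "step_arm", "payload": {
  "rows": [
    [0, 0.002, -0.03, 0, 0, 0],
    [0, 0, -0.035, 0, 0, 0],
    [0, 0, -0.025, 0, 0, 0],
    [0, 0, -0.015, 0, 0, 0],
    [0, 0, -0.008, 0, 0, 0],
    [0, 0, 0, 0, 0, 0],
    [0, 0, 0, 0, 0, 0]
  ]
}}

```text
time: 9.98
position: [0.6311, -0.0551, 0.2728]
tool_rot: [0.999, -0.04, 0.001, 0.0]
ft_force: [0.3, -0.6, -1.0]
grip_width: 0.06
grip_force: 0.0
```

>>> {"api": "step_arm", "payload": {
  "rows": [
    [0, 0, 0, 0, 0, 0],
    [0, 0, 0, 0, 0, 0],
    [0, 0, 0, 0, 0, 0],
    [0, 0, 0, 0, 0, 0],
    [0, 0, 0, 0, 0, 0]
  ],
  "jaw": 0.02
}}

```text
time: 10.6
position: [0.6308, -0.0548, 0.272]
tool_rot: [0.999, -0.04, 0.0, -0.0]
ft_force: [0.4, 0.3, 2.3]
grip_width: 0.0344
grip_force: 24.9
```

>>> {"api": "step_arm", "payload": {
  "rows": [
    [0, 0, 0.01, 0, 0, 0],
    [0, 0, 0.03, 0, 0, 0],
    [0, 0, 0.045, 0, 0, 0],
    [0, 0, 0.04, 0, 0, 0],
    [-0.01, -0.02, 0.015, 0, 0, 0],
    [-0.02, -0.04, 0, 0, 0, 0],
    [-0.022, -0.045, 0, 0, 0, 0],
    [-0.022, -0.045, 0, 0, 0, 0],
    [-0.022, -0.045, 0, 0, 0, 0],
    [-0.018, -0.035, 0, 0, 0, 0],
    [-0.01, -0.02, 0, 0, 0, 0],
    [-0.001, -0.007, 0, 0, 0, 0]
  ]
}}

```text
time: 12.1
position: [0.5046, -0.3131, 0.4111]
tool_rot: [0.999, -0.041, -0.001, -0.001]
ft_force: [0.6, 0.8, -1.4]
grip_width: 0.0345
grip_force: 24.9
```

>>> {"api": "step_arm", "payload": {
  "rows": [
    [0, 0, -0.02, 0, 0, 0],
    [0, 0, -0.04, 0, 0, 0],
    [0, 0, -0.04, 0, 0, 0],
    [0, 0, -0.025, 0, 0, 0],
    [0, 0, -0.01, 0, 0, 0],
    [0, 0, -0.004, 0, 0, 0],
    [0, 0, 0, 0, 0, 0],
    [0, 0, -0.001, 0, 0, 0],
    [0, 0, -0.001, 0, 0, 0],
    [0, 0, 0, 0, 0, 0]
  ]
}}

```text
time: 13.35
position: [0.5057, -0.312, 0.2711]
tool_rot: [0.999, -0.04, 0.0, 0.0]
ft_force: [0.7, 0.5, -2.4]
grip_width: 0.0344
grip_force: 24.9
```

>>> {"api": "step_arm", "payload": {
  "rows": [
    [0, 0, -0.001, 0, 0, 0],
    [0, 0, 0, 0, 0, 0],
    [0, 0, -0.0005, 0, 0, 0],
    [0, 0, 0, 0, 0, 0]
  ]
}}

```text
time: 13.85
position: [0.5061, -0.312, 0.2708]
tool_rot: [0.999, -0.04, 0.001, 0.0]
ft_force: [-0.2, 1.5, 7.8]
grip_width: 0.0346
grip_force: 24.8
```

>>> {"api": "step_arm", "payload": {
  "rows": [
    [0, 0, 0, 0, 0, 0],
    [0, 0, 0, 0, 0, 0],
    [0, 0, 0, 0, 0, 0],
    [0, 0, 0, 0, 0, 0],
    [0, 0, 0.02, 0, 0, 0],
    [0, 0, 0.05, 0, 0, 0],
    [0, 0, 0.045, 0, 0, 0],
    [0.01, 0.03, 0, 0, 0, 0],
    [0.017, 0.05, 0, 0, 0, 0],
    [0.018, 0.05, 0, 0, 0, 0],
    [0.018, 0.05, 0, 0, 0, 0],
    [0.018, 0.05, 0, 0, 0, 0]
  ],
  "jaw": 0.06
}}

```text
time: 15.35
position: [0.5871, -0.0804, 0.3842]
tool_rot: [0.999, -0.04, 0.0, 0.0]
ft_force: [0.3, -0.1, 0.0]
grip_width: 0.0598
grip_force: 0.0
```

>>> {"api": "step_arm", "payload": {
  "rows": [
    [0.018, 0.05, 0, 0, 0, 0],
    [0.018, 0.05, 0, 0, 0, 0],
    [0.014, 0.033, 0, 0, 0, 0],
    [0.004, 0.009, 0, 0, 0, 0],
    [0, 0, 0, 0, 0, 0]
  ]
}}

```text
time: 15.98
position: [0.6406, 0.0601, 0.3839]
tool_rot: [0.999, -0.04, -0.0, 0.0]
ft_force: [0.5, -1.0, 0.2]
grip_width: 0.0599
grip_force: 0.0
```

>>> {"api": "step_arm", "payload": {
  "rows": [
    [0, 0, -0.03, 0, 0, 0],
    [0, 0, -0.035, 0, 0, 0],
    [0, 0, -0.0265, 0, 0, 0],
    [0, 0, -0.015, 0, 0, 0],
    [0, 0, -0.008, 0, 0, 0],
    [0, 0, 0, 0, 0, 0],
    [0, 0, 0, 0, 0, 0]
  ]
}}

```text
time: 16.85
position: [0.6411, 0.0599, 0.2708]
tool_rot: [0.999, -0.04, 0.001, 0.0]
ft_force: [0.1, -0.1, 0.5]
grip_width: 0.0601
grip_force: 0.0
```

>>> {"api": "step_arm", "payload": {
  "rows": [
    [0, 0, 0, 0, 0, 0],
    [0, 0, 0, 0, 0, 0],
    [0, 0, 0, 0, 0, 0],
    [0, 0, 0, 0, 0, 0],
    [0, 0, 0, 0, 0, 0]
  ],
  "jaw": 0.02
}}

```text
time: 17.48
position: [0.6407, 0.0601, 0.2699]
tool_rot: [0.999, -0.04, 0.0, -0.0]
ft_force: [-1.2, 0.5, 0.7]
grip_width: 0.0312
grip_force: 25.0
```

>>> {"api": "step_arm", "payload": {
  "rows": [
    [0, 0, 0.01, 0, 0, 0],
    [0, 0, 0.03, 0, 0, 0],
    [0, 0, 0.045, 0, 0, 0],
    [0, 0, 0.045, 0, 0, 0],
    [-0.01, -0.02, 0.02, 0, 0, 0],
    [-0.022, -0.04, 0, 0, 0, 0],
    [-0.025, -0.045, 0, 0, 0, 0],
    [-0.025, -0.045, 0, 0, 0, 0],
    [-0.025, -0.045, 0, 0, 0, 0],
    [-0.025, -0.045, 0, 0, 0, 0],
    [-0.025, -0.045, 0, 0, 0, 0],
    [-0.02, -0.04, 0, 0, 0, 0]
  ]
}}

```text
time: 18.98
position: [0.461, -0.2667, 0.4189]
tool_rot: [0.999, -0.041, -0.001, -0.001]
ft_force: [1.3, -0.0, -2.2]
grip_width: 0.0312
grip_force: 25.0
```

>>> {"api": "step_arm", "payload": {
  "rows": [
    [-0.012, -0.03, 0, 0, 0, 0],
    [-0.009, -0.017, 0, 0, 0, 0],
    [0, 0, -0.02, 0, 0, 0],
    [0, 0, -0.04, 0, 0, 0],
    [0, 0, -0.045, 0, 0, 0],
    [0, 0, -0.03, 0, 0, 0],
    [0, 0, -0.01, 0, 0, 0],
    [0, 0, -0.004, 0, 0, 0],
    [0, 0, 0, 0, 0, 0],
    [0, 0, -0.001, 0, 0, 0],
    [0, 0, -0.001, 0, 0, 0],
    [0, 0, 0, 0, 0, 0]
  ]
}}

```text
time: 20.48
position: [0.4428, -0.3119, 0.2691]
tool_rot: [0.999, -0.04, 0.0, 0.0]
ft_force: [0.6, -1.1, -1.2]
grip_width: 0.031
grip_force: 25.0
```

>>> {"api": "step_arm", "payload": {
  "rows": [
    [0, 0, 0, 0, 0, 0],
    [0, 0, -0.0005, 0, 0, 0],
    [0, 0, 0, 0, 0, 0]
  ]
}}

```text
time: 20.85
position: [0.4428, -0.312, 0.2688]
tool_rot: [0.999, -0.04, 0.0, 0.0]
ft_force: [-0.7, 1.4, 4.4]
grip_width: 0.031
grip_force: 25.0
```

>>> {"api": "step_arm", "payload": {
  "rows": [
    [0, 0, 0, 0, 0, 0],
    [0, 0, 0, 0, 0, 0],
    [0, 0, 0, 0, 0, 0],
    [0, 0, 0, 0, 0, 0],
    [0, 0, 0.02, 0, 0, 0],
    [0, 0, 0.05, 0, 0, 0],
    [0, 0, 0.0465, 0, 0, 0],
    [0.018, 0.03, 0, 0, 0, 0],
    [0.03, 0.048, 0, 0, 0, 0],
    [0.03, 0.048, 0, 0, 0, 0],
    [0.03, 0.048, 0, 0, 0, 0],
    [0.03, 0.048, 0, 0, 0, 0]
  ],
  "jaw": 0.06
}}

```text
time: 22.35
position: [0.5815, -0.0883, 0.3847]
tool_rot: [0.999, -0.04, 0.0, 0.0]
ft_force: [-0.1, -0.3, 0.3]
grip_width: 0.06
grip_force: 0.0
```

>>> {"api": "step_arm", "payload": {
  "rows": [
    [0.03, 0.048, 0, 0, 0, 0],
    [0.022, 0.035, 0, 0, 0, 0],
    [0.01, 0.012, 0, 0, 0, 0],
    [0, 0, 0, 0, 0, 0],
    [0, 0, 0, 0, 0, 0]
  ],
  "jaw": 0.08
}}

```text
time: 22.98
position: [0.6421, 0.0037, 0.3845]
tool_rot: [0.999, -0.041, -0.001, 0.0]
ft_force: [-0.4, 0.2, -0.3]
grip_width: 0.0798
grip_force: 0.0
```

```bash
cat >> h.py <<'E'
from scipy.spatial.transform import Rotation as R
def wrist():
    o=get_obs(); c=camera("wrist"); M=np.array(c["mount"])
    Rt=R.from_quat(o["tool_rot"]).as_matrix(); h,w=c["depth"].shape; f=h/2/np.tan(np.radians(c["fov_y"])/2)
    v,u=np.mgrid[:h,:w]; x=(u-c["cx"]);y=(v-c["cy"]);r=np.hypot(x,y)+1e-9;t=np.tan(np.minimum(r/f,1.4));d=c["depth"]
    P=np.stack([x/r*t*d,-y/r*t*d,-d],-1)@M[:3,:3].T+M[:3,3]
    return c,P@Rt.T+o["position"],o
def tops(c,P,n,labels):
    for l in labels:
        for k in cut_out(l,n)[:1]:
            p=P[k["region"]&(c["depth"]>0)]
            if len(p)<9: continue
            zt=np.percentile(p[:,2],98); q=p[p[:,2]>zt-.005]; print(n,l,round(k["confidence"],2),zt.round(3),((q.min(0)+q.max(0))/2).round(4),np.ptp(q,axis=0).round(3))
ALL="slim_bottle square_bottle dome_bottle tip_cleaner spool flux_jar".split()
E
python3 - <<'E'
from h import *
c,P,o=wrist(); print(o["position"]); tops(c,P,"wrist",ALL)
c=camera("side"); tops(c,cloud(c),"side",ALL); cv2.imwrite("pics/side1.png",c["pixels"])
E
```

```text
[0.64211151 0.00374022 0.38451891]
wrist slim_bottle 0.58 0.121 [ 0.5705 -0.2998  0.1221] [0.023 0.009 0.011]
wrist square_bottle 0.62 0.092 [0.679  0.318  0.0916] [0.036 0.015 0.01 ]
wrist tip_cleaner 0.87 0.053 [0.6445 0.0033 0.0509] [0.044 0.044 0.007]
wrist spool 0.85 0.035 [0.608  0.07   0.1164] [0.096 0.053 0.171]
wrist flux_jar 0.67 0.033 [ 0.6008 -0.0539  0.1153] [0.097 0.039 0.174]
side slim_bottle 0.7 0.132 [ 0.5677 -0.3073  0.1301] [0.021 0.023 0.006]
side square_bottle 0.58 0.118 [ 0.4418 -0.3104  0.1163] [0.03  0.034 0.006]
side dome_bottle 0.58 0.122 [ 0.5073 -0.3056  0.1202] [0.034 0.038 0.005]
side tip_cleaner 0.78 0.052 [0.6413 0.0063 0.051 ] [0.044 0.045 0.007]
side spool 0.55 0.036 [0.5795 0.0762 0.0343] [0.041 0.046 0.005]
side flux_jar 0.7 0.034 [ 0.5695 -0.0531  0.0321] [0.039 0.039 0.006]
```

View pics/side1.png

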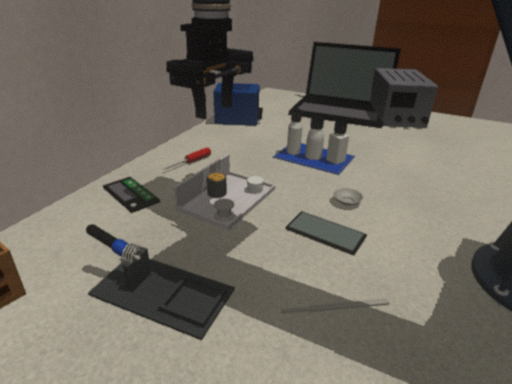

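>>> {"api": "step_arm", "payload": {
  "rows": [
    [0, 0, -0.03, 0, 0, 0],
    [0, 0, -0.045, 0, 0, 0],
    [0, 0, -0.045, 0, 0, 0],
    [0, 0, -0.035, 0, 0, 0],
    [0, 0, -0.02, 0, 0, 0],
    [0, 0, -0.008, 0, 0, 0],
    [0, 0, 0, 0, 0, 0],
    [0, 0, 0, 0, 0, 0]
  ]
}}

```text
time: 24.68
position: [0.6434, 0.005, 0.2032]
tool_rot: [0.999, -0.04, 0.001, 0.0]
ft_force: [0.3, -0.6, -0.0]
grip_width: 0.0801
grip_force: 0.0
```

>>> {"api": "step_arm", "payload": {
  "rows": [
    [0, 0, 0, 0, 0, 0],
    [0, 0, 0, 0, 0, 0],
    [0, 0, 0, 0, 0, 0],
    [0, 0, 0, 0, 0, 0],
    [0, 0, 0, 0, 0, 0],
    [0, 0, 0, 0, 0, 0]
  ],
  "jaw": 0.035
}}

```text
time: 25.42
position: [0.6427, 0.0049, 0.2018]
tool_rot: [0.999, -0.04, 0.0, 0.0]
ft_force: [0.4, -0.4, 1.5]
grip_width: 0.0456
grip_force: 25.0
```

>>> {"api": "step_arm", "payload": {
  "rows": [
    [0, 0, 0.01, 0, 0, 0],
    [0, 0, 0.03, 0, 0, 0],
    [0, 0, 0.045, 0, 0, 0],
    [-0.01, 0.02, 0.025, 0, 0, 0],
    [-0.02, 0.043, 0, 0, 0, 0],
    [-0.02, 0.043, 0, 0, 0, 0],
    [-0.02, 0.043, 0, 0, 0, 0],
    [-0.02, 0.043, 0, 0, 0, 0],
    [-0.02, 0.043, 0, 0, 0, 0],
    [-0.02, 0.041, 0, 0, 0, 0],
    [-0.009, 0.02, 0, 0, 0, 0],
    [0, 0, 0, 0, 0, 0]
  ]
}}

```text
time: 26.92
position: [0.5026, 0.3025, 0.312]
tool_rot: [0.999, -0.039, -0.0, -0.0]
ft_force: [-0.1, -0.4, -1.7]
grip_width: 0.0453
grip_force: 25.0
```

>>> {"api": "step_arm", "payload": {
  "rows": [
    [-0.003, 0.0095, 0, 0, 0, 0],
    [0, 0, -0.02, 0, 0, 0],
    [0, 0, -0.035, 0, 0, 0],
    [0, 0, -0.025, 0, 0, 0],
    [0, 0, 0, 0, 0, 0],
    [0, 0, 0, 0, 0, 0]
  ]
}}

```text
time: 27.68
position: [0.5015, 0.3103, 0.2325]
tool_rot: [0.999, -0.041, 0.001, -0.0]
ft_force: [0.8, -0.5, -0.8]
grip_width: 0.0454
grip_force: 25.0
```

```bash
python3 - <<'E'
from h import *
c,P,o=wrist(); print(o["position"]); tops(c,P,"wrist",["tip_cleaner"])
Z=P[...,2];m=(Z>.0125)&(Z<.02)&(abs(P[...,0]-.5)<.05)&(abs(P[...,1]-.31)<.05)&(c["depth"]>0)
print(m.sum(),cv2.minAreaRect((P[m][:,:2]*1000).astype(np.float32)))
c=camera("side"); cv2.imwrite("pics/s2.png",cv2.resize(c["pixels"][200:340,80:280],None,fx=4,fy=4)); 
E
```

```text
[0.50153648 0.31031834 0.23248988]
wrist tip_cleaner 0.95 0.083 [0.5081 0.3106 0.108 ] [0.055 0.044 0.06 ]
1907 ((515.5249633789062, 311.4901428222656), (50.08483123779297, 78.0744400024414), 2.8249664306640625)
```

View pics/s2.png

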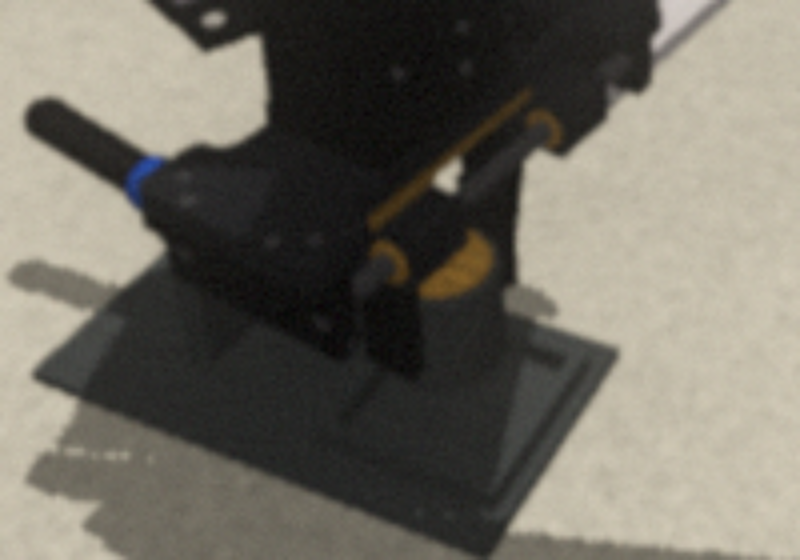

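The cup hangs above the well's middle (about pixel 460,320 in the crop), clear of the walls, so I lower it.

>>> {"api": "step_arm", "payload": {
  "rows": [
    [0, 0.001, -0.012, 0, 0, 0],
    [0, 0, -0.008, 0, 0, 0],
    [0, 0, -0.005, 0, 0, 0],
    [0, 0, -0.002, 0, 0, 0],
    [0, 0, 0, 0, 0, 0],
    [0, 0, -0.001, 0, 0, 0],
    [0, 0, 0, 0, 0, 0]
  ]
}}

```text
time: 28.7
position: [0.5008, 0.3116, 0.2039]
tool_rot: [0.999, -0.04, 0.0, -0.0]
ft_force: [-0.3, -0.1, -1.3]
grip_width: 0.0451
grip_force: 25.0
```

>>> {"api": "step_arm", "payload": {
  "rows": [
    [0, 0, -0.0007, 0, 0, 0],
    [0, 0, 0, 0, 0, 0]
  ]
}}

```text
time: 28.95
position: [0.5008, 0.3116, 0.2038]
tool_rot: [0.999, -0.04, 0.0, -0.0]
ft_force: [-1.8, -0.2, 4.3]
grip_width: 0.0453
grip_force: 25.0
```

>>> {"api": "step_arm", "payload": {
  "rows": [
    [0, 0, 0, 0, 0, 0],
    [0, 0, 0, 0, 0, 0],
    [0, 0, 0, 0, 0, 0],
    [0, 0, 0, 0, 0, 0],
    [0, 0, 0.02, 0, 0, 0],
    [0, 0, 0.05, 0, 0, 0],
    [0, 0, 0.05, 0, 0, 0],
    [0, 0, 0.0607, 0, 0, 0],
    [-0.01, -0.03, 0, 0, 0, 0],
    [-0.015, -0.05, 0, 0, 0, 0],
    [0, -0.06, 0, 0, 0, 0],
    [0, -0.06, 0, 0, 0, 0]
  ],
  "jaw": 0.07
}}

```text
time: 30.45
position: [0.4752, 0.1102, 0.3839]
tool_rot: [0.999, -0.04, 0.0, 0.0]
ft_force: [1.1, -0.6, 1.0]
grip_width: 0.0701
grip_force: 0.0
```

```bash
python3 - <<'E'
from h import *
print(get_obs()["position"])
c=camera("side"); cv2.imwrite("pics/s3.png",cv2.resize(c["pixels"][200:340,80:280],None,fx=4,fy=4)); tops(c,cloud(c),"side",ALL)
c=camera("top"); tops(c,cloud(c),"top",ALL)
E
```

```text
[0.47524039 0.11020902 0.38393479]
side slim_bottle 0.71 0.132 [ 0.5695 -0.3107  0.1301] [0.026 0.026 0.006]
side square_bottle 0.94 0.118 [ 0.4412 -0.308   0.1161] [0.028 0.027 0.006]
side dome_bottle 0.86 0.122 [ 0.5053 -0.3033  0.1203] [0.031 0.032 0.006]
side tip_cleaner 0.69 0.055 [0.4996 0.3128 0.0532] [0.044 0.043 0.006]
side spool 0.93 0.036 [0.58   0.0767 0.0344] [0.043 0.044 0.004]
side flux_jar 0.5 0.034 [ 0.5681 -0.0513  0.0322] [0.036 0.037 0.006]
top slim_bottle 0.87 0.132 [ 0.5717 -0.3094  0.1309] [0.029 0.027 0.007]
top square_bottle 0.62 0.118 [ 0.4443 -0.3103  0.1165] [0.031 0.03  0.006]
top dome_bottle 0.92 0.122 [ 0.5099 -0.3057  0.1203] [0.031 0.032 0.006]
top spool 0.66 0.037 [0.5826 0.0766 0.0351] [0.043 0.042 0.006]
top flux_jar 0.64 0.035 [ 0.5722 -0.0535  0.0327] [0.038 0.037 0.006]
```

View pics/s3.png

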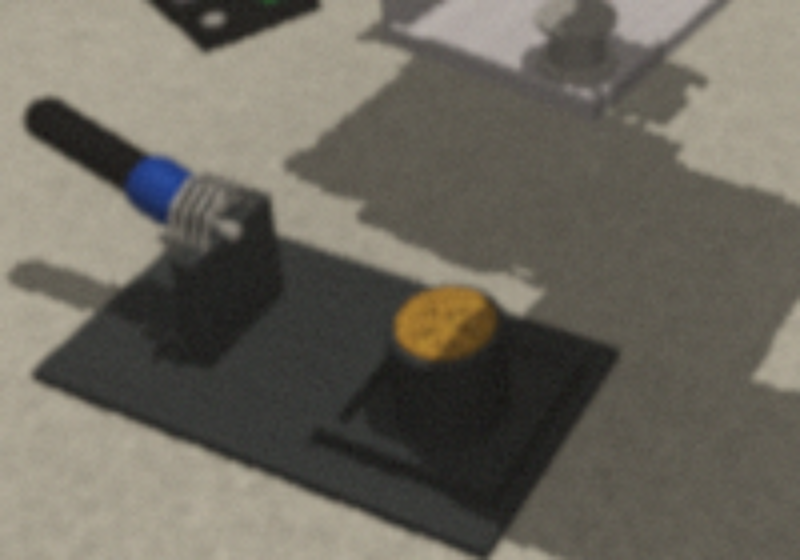

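The cleaner stands in the well (crop pixel 445,370), upright and inside the walls. Now I return the bottles.

>>> {"api": "step_arm", "payload": {
  "rows": [
    [0.004, -0.045, 0, 0, 0, 0],
    [0.004, -0.055, 0, 0, 0, 0],
    [0.004, -0.055, 0, 0, 0, 0],
    [0.004, -0.055, 0, 0, 0, 0],
    [0.004, -0.055, 0, 0, 0, 0],
    [0.004, -0.055, 0, 0, 0, 0],
    [0.004, -0.05, 0, 0, 0, 0],
    [0.004, -0.035, 0, 0, 0, 0],
    [0, -0.0145, 0, 0, 0, 0],
    [0, 0, 0, 0, 0, 0],
    [0, 0, 0, 0, 0, 0]
  ],
  "jaw": 0.06
}}

```text
time: 32.52
position: [0.5075, -0.3063, 0.3836]
tool_rot: [0.999, -0.04, -0.001, -0.001]
ft_force: [1.3, -0.2, 0.3]
grip_width: 0.06
grip_force: 0.0
```

```bash
python3 - <<'E'
from h import *
c,P,o=wrist(); print(o["position"]); tops(c,P,"wrist",ALL[:3])
E
```

```text
[ 0.50753703 -0.30630315  0.38358508]
wrist slim_bottle 0.68 0.132 [ 0.5706 -0.311   0.1302] [0.029 0.03  0.006]
wrist square_bottle 0.57 0.118 [ 0.4691 -0.3111  0.1172] [0.059 0.032 0.009]
wrist dome_bottle 0.56 0.122 [ 0.5096 -0.3082  0.1199] [0.034 0.036 0.006]
```

>>> {"api": "step_arm", "payload": {
  "rows": [
    [0.001, 0, -0.03, 0, 0, 0],
    [0, 0, -0.035, 0, 0, 0],
    [0, 0, -0.025, 0, 0, 0],
    [0, 0, -0.015, 0, 0, 0],
    [0, 0, -0.008, 0, 0, 0],
    [0, 0, 0, 0, 0, 0],
    [0, 0, 0, 0, 0, 0]
  ]
}}

```text
time: 33.6
position: [0.509, -0.3082, 0.2717]
tool_rot: [0.999, -0.04, 0.001, 0.001]
ft_force: [0.2, 0.4, -0.5]
grip_width: 0.0602
grip_force: 0.0
```

>>> {"api": "step_arm", "payload": {
  "rows": [
    [0, 0, 0, 0, 0, 0],
    [0, 0, 0, 0, 0, 0],
    [0, 0, 0, 0, 0, 0],
    [0, 0, 0, 0, 0, 0],
    [0, 0, 0, 0, 0, 0],
    [0, 0, 0, 0, 0, 0]
  ],
  "jaw": 0.02
}}

```text
time: 34.35
position: [0.5088, -0.3081, 0.2709]
tool_rot: [0.999, -0.04, 0.0, 0.0]
ft_force: [-0.6, -0.6, 1.5]
grip_width: 0.0345
grip_force: 25.0
```

>>> {"api": "step_arm", "payload": {
  "rows": [
    [0, 0, 0.01, 0, 0, 0],
    [0, 0, 0.03, 0, 0, 0],
    [0, 0, 0.045, 0, 0, 0],
    [0, 0, 0.04, 0, 0, 0],
    [0.01, 0.02, 0.015, 0, 0, 0],
    [0.02, 0.04, 0, 0, 0, 0],
    [0.021, 0.045, 0, 0, 0, 0],
    [0.021, 0.045, 0, 0, 0, 0],
    [0.021, 0.045, 0, 0, 0, 0],
    [0.018, 0.035, 0, 0, 0, 0],
    [0.01, 0.02, 0, 0, 0, 0],
    [0.003, 0.008, 0, 0, 0, 0]
  ]
}}

```text
time: 35.85
position: [0.6327, -0.0483, 0.4098]
tool_rot: [0.999, -0.039, -0.001, -0.0]
ft_force: [-0.4, -0.3, -2.2]
grip_width: 0.0343
grip_force: 25.0
```

>>> {"api": "step_arm", "payload": {
  "rows": [
    [0, 0, -0.02, 0, 0, 0],
    [0, 0, -0.04, 0, 0, 0],
    [0, 0, -0.04, 0, 0, 0],
    [0, 0, -0.023, 0, 0, 0],
    [0, 0, -0.009, 0, 0, 0],
    [0, 0, -0.004, 0, 0, 0],
    [0, 0, 0, 0, 0, 0],
    [0, 0, -0.001, 0, 0, 0],
    [0, 0, -0.001, 0, 0, 0],
    [0, 0, 0, 0, 0, 0]
  ]
}}

```text
time: 37.1
position: [0.6327, -0.0498, 0.273]
tool_rot: [0.999, -0.04, 0.0, 0.0]
ft_force: [-0.1, 0.2, -1.0]
grip_width: 0.034
grip_force: 25.0
```

>>> {"api": "step_arm", "payload": {
  "rows": [
    [0, 0, -0.001, 0, 0, 0],
    [0, 0, 0, 0, 0, 0],
    [0, 0, -0.0005, 0, 0, 0],
    [0, 0, 0, 0, 0, 0]
  ]
}}

```text
time: 37.6
position: [0.6329, -0.05, 0.2719]
tool_rot: [0.999, -0.04, 0.0, 0.0]
ft_force: [0.1, 0.1, 3.2]
grip_width: 0.034
grip_force: 25.0
```

>>> {"api": "step_arm", "payload": {
  "rows": [
    [0, 0, 0, 0, 0, 0],
    [0, 0, 0, 0, 0, 0],
    [0, 0, 0, 0, 0, 0],
    [0, 0, 0, 0, 0, 0],
    [0, 0, 0.02, 0, 0, 0],
    [0, 0, 0.05, 0, 0, 0],
    [0, 0, 0.0435, 0, 0, 0],
    [-0.02, -0.028, 0, 0, 0, 0],
    [-0.032, -0.044, 0, 0, 0, 0],
    [-0.032, -0.044, 0, 0, 0, 0],
    [-0.032, -0.044, 0, 0, 0, 0],
    [-0.032, -0.044, 0, 0, 0, 0]
  ],
  "jaw": 0.06
}}

```text
time: 39.1
position: [0.4836, -0.2551, 0.3848]
tool_rot: [0.999, -0.04, 0.0, 0.0]
ft_force: [0.3, -0.6, 0.2]
grip_width: 0.0601
grip_force: 0.0
```

>>> {"api": "step_arm", "payload": {
  "rows": [
    [-0.028, -0.038, 0, 0, 0, 0],
    [-0.014, -0.02, 0, 0, 0, 0],
    [0, 0, -0.03, 0, 0, 0],
    [0, 0, -0.035, 0, 0, 0],
    [0, 0, -0.028, 0, 0, 0],
    [0, 0, -0.015, 0, 0, 0],
    [0, 0, -0.008, 0, 0, 0],
    [0, 0, 0, 0, 0, 0],
    [0, 0, 0, 0, 0, 0]
  ]
}}

```text
time: 40.22
position: [0.443, -0.3122, 0.2696]
tool_rot: [0.999, -0.04, 0.001, 0.001]
ft_force: [0.0, 0.0, 0.4]
grip_width: 0.06
grip_force: 0.0
```

>>> {"api": "step_arm", "payload": {
  "rows": [
    [0, 0, 0, 0, 0, 0],
    [0, 0, 0, 0, 0, 0],
    [0, 0, 0, 0, 0, 0],
    [0, 0, 0, 0, 0, 0],
    [0, 0, 0, 0, 0, 0],
    [0, 0, 0, 0, 0, 0]
  ],
  "jaw": 0.02
}}

```text
time: 40.98
position: [0.4427, -0.312, 0.2689]
tool_rot: [0.999, -0.04, 0.0, 0.0]
ft_force: [0.2, 0.3, 1.2]
grip_width: 0.0314
grip_force: 25.0
```

>>> {"api": "step_arm", "payload": {
  "rows": [
    [0, 0, 0.01, 0, 0, 0],
    [0, 0, 0.03, 0, 0, 0],
    [0, 0, 0.045, 0, 0, 0],
    [0, 0, 0.045, 0, 0, 0],
    [0.01, 0.02, 0.02, 0, 0, 0],
    [0.022, 0.04, 0, 0, 0, 0],
    [0.025, 0.047, 0, 0, 0, 0],
    [0.025, 0.047, 0, 0, 0, 0],
    [0.025, 0.047, 0, 0, 0, 0],
    [0.025, 0.047, 0, 0, 0, 0],
    [0.025, 0.047, 0, 0, 0, 0],
    [0.021, 0.04, 0, 0, 0, 0]
  ]
}}

```text
time: 42.48
position: [0.6211, 0.0251, 0.4189]
tool_rot: [0.999, -0.04, -0.0, -0.0]
ft_force: [-1.3, -1.3, -1.5]
grip_width: 0.0313
grip_force: 25.0
```

>>> {"api": "step_arm", "payload": {
  "rows": [
    [0.014, 0.025, 0, 0, 0, 0],
    [0.006, 0.012, 0, 0, 0, 0],
    [0, 0, -0.02, 0, 0, 0],
    [0, 0, -0.04, 0, 0, 0],
    [0, 0, -0.045, 0, 0, 0],
    [0, 0, -0.03, 0, 0, 0],
    [0, 0, -0.008, 0, 0, 0],
    [0, 0, -0.003, 0, 0, 0],
    [0, 0, -0.001, 0, 0, 0],
    [0, 0, -0.001, 0, 0, 0],
    [0, 0, 0, 0, 0, 0]
  ]
}}

```text
time: 43.85
position: [0.6409, 0.0601, 0.2716]
tool_rot: [0.999, -0.04, 0.001, 0.0]
ft_force: [0.1, -0.1, -1.4]
grip_width: 0.0314
grip_force: 25.0
```

>>> {"api": "step_arm", "payload": {
  "rows": [
    [0, 0, -0.001, 0, 0, 0],
    [0, 0, 0, 0, 0, 0],
    [0, 0, -0.0005, 0, 0, 0],
    [0, 0, 0, 0, 0, 0]
  ]
}}

```text
time: 44.35
position: [0.6408, 0.0601, 0.2699]
tool_rot: [0.999, -0.04, 0.0, -0.0]
ft_force: [-1.4, 0.0, 3.5]
grip_width: 0.0317
grip_force: 25.0
```

>>> {"api": "step_arm", "payload": {
  "rows": [
    [0, 0, 0, 0, 0, 0],
    [0, 0, 0, 0, 0, 0],
    [0, 0, 0, 0, 0, 0],
    [0, 0, 0, 0, 0, 0],
    [0, 0, 0.02, 0, 0, 0],
    [0, 0, 0.05, 0, 0, 0],
    [0, 0, 0.0455, 0, 0, 0],
    [-0.006, -0.03, 0, 0, 0, 0],
    [-0.01, -0.055, 0, 0, 0, 0],
    [-0.01, -0.055, 0, 0, 0, 0],
    [-0.01, -0.055, 0, 0, 0, 0],
    [-0.01, -0.055, 0, 0, 0, 0]
  ],
  "jaw": 0.06
}}

```text
time: 45.85
position: [0.5942, -0.1915, 0.3848]
tool_rot: [0.999, -0.04, 0.0, 0.0]
ft_force: [1.4, -0.0, 0.0]
grip_width: 0.0602
grip_force: 0.0
```

>>> {"api": "step_arm", "payload": {
  "rows": [
    [-0.01, -0.055, 0, 0, 0, 0],
    [-0.01, -0.045, 0, 0, 0, 0],
    [-0.004, -0.022, 0, 0, 0, 0],
    [0, 0, -0.03, 0, 0, 0],
    [0, 0, -0.035, 0, 0, 0],
    [0, 0, -0.02, 0, 0, 0],
    [0, 0, -0.013, 0, 0, 0],
    [0, 0, -0.006, 0, 0, 0],
    [0, 0, 0, 0, 0, 0],
    [0, 0, 0, 0, 0, 0]
  ]
}}

```text
time: 47.1
position: [0.5711, -0.312, 0.2817]
tool_rot: [0.999, -0.04, 0.001, 0.001]
ft_force: [0.1, -0.1, 0.4]
grip_width: 0.06
grip_force: 0.0
```

>>> {"api": "step_arm", "payload": {
  "rows": [
    [0, 0, 0, 0, 0, 0],
    [0, 0, 0, 0, 0, 0],
    [0, 0, 0, 0, 0, 0],
    [0, 0, 0, 0, 0, 0],
    [0, 0, 0, 0, 0, 0],
    [0, 0, 0, 0, 0, 0]
  ],
  "jaw": 0.015
}}

```text
time: 47.85
position: [0.5707, -0.3119, 0.2808]
tool_rot: [0.999, -0.04, 0.0, -0.0]
ft_force: [0.7, -0.2, 0.3]
grip_width: 0.0273
grip_force: 25.0
```

>>> {"api": "step_arm", "payload": {
  "rows": [
    [0, 0, 0.01, 0, 0, 0],
    [0, 0, 0.03, 0, 0, 0],
    [0, 0.01, 0.04, 0, 0, 0],
    [0, 0.03, 0, 0, 0, 0],
    [0, 0.045, 0, 0, 0, 0],
    [0, 0.045, 0, 0, 0, 0],
    [0, 0.045, 0, 0, 0, 0],
    [0, 0.045, 0, 0, 0, 0],
    [0, 0.045, 0, 0, 0, 0],
    [0.005, 0.034, 0, 0, 0, 0],
    [0.006, 0.018, 0, 0, 0, 0],
    [0.003, 0.0045, 0, 0, 0, 0]
  ]
}}

```text
time: 49.35
position: [0.5852, 0.0102, 0.3611]
tool_rot: [0.999, -0.039, 0.0, 0.0]
ft_force: [0.1, -1.0, -0.7]
grip_width: 0.0276
grip_force: 25.0
```

>>> {"api": "step_arm", "payload": {
  "rows": [
    [0, 0, 0, 0, 0, 0],
    [0, 0, -0.02, 0, 0, 0],
    [0, 0, -0.03, 0, 0, 0],
    [0, 0, -0.018, 0, 0, 0],
    [0, 0, -0.007, 0, 0, 0],
    [0, 0, -0.003, 0, 0, 0],
    [0, 0, 0, 0, 0, 0],
    [0, 0, 0, 0, 0, 0]
  ]
}}

```text
time: 50.35
position: [0.585, 0.0095, 0.2835]
tool_rot: [0.999, -0.04, 0.001, 0.0]
ft_force: [-0.3, 0.2, -1.9]
grip_width: 0.0274
grip_force: 25.0
```

Commanded z 0.283; contact expected at 0.282.

>>> {"api": "step_arm", "payload": {
  "rows": [
    [0, 0, -0.001, 0, 0, 0],
    [0, 0, 0, 0, 0, 0],
    [0, 0, -0.0005, 0, 0, 0],
    [0, 0, 0, 0, 0, 0]
  ]
}}

```text
time: 50.85
position: [0.5849, 0.0096, 0.2818]
tool_rot: [0.999, -0.04, 0.0, -0.0]
ft_force: [-0.5, 0.5, 2.2]
grip_width: 0.027
grip_force: 25.0
```

>>> {"api": "step_arm", "payload": {
  "rows": [
    [0, 0, 0, 0, 0, 0],
    [0, 0, 0, 0, 0, 0],
    [0, 0, 0, 0, 0, 0],
    [0, 0, 0, 0, 0, 0],
    [0, 0, 0.02, 0, 0, 0],
    [0, 0, 0.05, 0, 0, 0],
    [0, 0, 0.0535, 0, 0, 0],
    [0, 0, 0, 0, 0, 0],
    [0, 0, 0, 0, 0, 0]
  ],
  "jaw": 0.06
}}

```text
time: 51.98
position: [0.5842, 0.0096, 0.4045]
tool_rot: [0.999, -0.04, -0.0, -0.0]
ft_force: [0.6, 0.5, -0.1]
grip_width: 0.0601
grip_force: 0.0
```

```bash
python3 - <<'E'
from h import *
c,P,o=wrist(); print(o["position"]); tops(c,P,"wrist",ALL)
c=camera("side"); tops(c,cloud(c),"side",ALL); cv2.imwrite("pics/s4.png",c["pixels"])
E
```

```text
[0.58424965 0.00963416 0.40453482]
wrist slim_bottle 0.78 0.133 [0.5857 0.0099 0.1308] [0.03  0.028 0.006]
wrist square_bottle 0.65 0.119 [0.6421 0.0596 0.117 ] [0.033 0.031 0.006]
wrist dome_bottle 0.6 0.123 [ 0.6327 -0.0496  0.121 ] [0.036 0.037 0.006]
wrist tip_cleaner 0.96 0.051 [0.5107 0.2962 0.0498] [0.023 0.016 0.007]
wrist spool 0.33 0.308 [0.628  0.0685 0.3079] [0.001 0.003 0.008]
wrist flux_jar 0.97 0.033 [ 0.5722 -0.0539  0.0316] [0.037 0.039 0.005]
side slim_bottle 0.84 0.133 [0.5831 0.0116 0.1312] [0.028 0.027 0.005]
side dome_bottle 0.88 0.124 [ 0.6203 -0.0251  0.1261] [0.052 0.083 0.014]
side tip_cleaner 0.72 0.006 [ 0.5056 -0.3145  0.0043] [0.205 0.16  0.006]
side spool 0.79 0.036 [0.5801 0.0792 0.0345] [0.041 0.038 0.005]
```

View pics/s4.png

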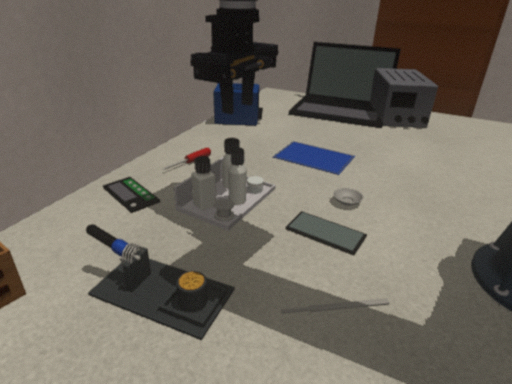

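All three bottles stand upright within about 1 mm of their starting spots (pixels 205,185; 233,160; 238,180). The cleaner is in the well at (190,290), the mat is empty and the gripper is clear.

```bash
python3 -c "
from rig import hand_in; print(hand_in())"
```

```text
the job is handed in; nothing more can be done
None
```

The job is handed in: I cleared the three bottles to the mat, set the tip cleaner in the stand's well, then put each bottle back upright within about 1 mm of its starting spot as measured by the wrist camera, in about 52 s.

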